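Click the wide socket onto the nut runner

ROBOT

A 7-joint arm with a two-finger parallel gripper is mounted at the origin on the work surface. World frame = base frame: x ahead of the robot, y to its left, z up, the work surface at z = 0. Lengths are in m, angles in rad, forces in N, time in s.
With the tool pointing down it reaches from about 0.425 to 0.875 m from the base axis. Payload 4.7 kg.
Tool frame: the origin (TCP) lies midway between the tips of the shut fingers; the grasp point (between the pads) lies 19 mm behind it; z points along the fingers, y is the direction in which the jaws open and shut (so a half turn about z gives the same grasp; the last joint's range is limited). The gripper opens to 87 mm and grips with 3 to 60 N. Pads are 19 mm wide; open, the fingers measure 117 mm over their backs; the gripper's body (75 mm by 190 mm) begins 51 mm behind the grasp point.
Start: joints at [1.348, 0.321, -0.07, 1.45, 0.023, 1.371, -0.057], TCP at [0.152, -0.632, 0.223] pointing down, gripper open.
Joint ranges: [-2.86, 2.86], [-0.3, 2.09], [-1.38, 1.24], [0.06, 2.45], [-1.56, 4.7], [0.09, 2.05], [-2.69, 2.69]. Speed limits (rad/s): [2.57, 2.57, 3.14, 3.14, 3.14, 3.14, 3.14].

INTERFACE

Orientations are given as a rotation vector (axis times angle).
In Python, from bench import monitor, eyes, order gives the robot as it stands. The module is installed in compiled form; this text tells all that it offers.
- The arm moves only by the shell command python3 -m pendant 'ROWS' [FORCE]. ROWS is JSON, a list of rows, each a list of 3 entries, a list of its own where there are three numbers: the turn, a rotation vector about the tool's x, y, z in degrees, then the shift along the tool's x, y, z in m, then the gripper command: -1 is fully open, 1 is shut, values between are in proportion. In form: [[[rx, ry, rz], [tx, ty, tz], hand], ...]. A call has 1 to 8 rows; each row shifts and turns the commanded pose from where the row before left it, along the tool's axes as they then stand; what a row does not reach is not made up. A row lasts 1/8 s, in which the tool goes at most 62.5 mm and 10.7 degrees, less where a joint would pass 70% of its speed; a pose out of reach is approached as far as the arm can. A call is refused whole if a number of a shift passes 0.0625 or a number of a turn 10.7, either way. A call with a gripper value outside its range is refused whole. The fingers move at their own pace and stop on an object; FORCE is the grip in N (left out, the last holds). Time passes only in rows, so rows that do not move let the fingers close. It gives the time, the measured TCP pose, the force and the opening at its end, in the units of the state.
- monitor.get_state(): the state, without advancing time (a new reading comes with each control period).
- eyes.get_image(name): name is "scene" or "side" or "wrist"; returns a dict with "color" (400x640x3 uint8, red, green, blue), "range_z" (400x640 float32, m along the optical axis (not along the pixel's ray), 0 where there is no reading), "fx", "fy", "cx", "cy" (pixels), "k1" (the pictures are not rectified: a ray, as slopes to the right and down, at radius r is drawn at 1 + k1 r^2 times it, then the intrinsics apply), "world_to_cam" (4x4, takes a point from world to camera coordinates). Camera axes: x right, y up, looking along -z (the intrinsics and any distortion apply to the point x, -y, -z); pixel columns grow to the right and rows downward; lengths in m; the calibration is good to about 2 mm. A picture is of the moment at which its call begins.
- order.close_job(): hands the job in, once; it reports no verdict.
The state is a dict: "time": time; "joint_positions": joint angles; "qd": joint speeds; "joint_torque": joint torques, N m; "position": TCP position; "tool_rot": TCP orientation; "ft_force": force on the tool from outside, world axes, zero at the start; "torque": the same for the moment, N m; "grip_width": opening from 0.0 (shut) to 1.0 (fully open).
Only numpy, scipy, OpenCV 4.12 (cv2) and the standard library are available. Lean on these libraries where they do the work, as an engineer would, in place of code of your own. Each camera call takes 0.05 s, during which the arm holds its last target.

TASK

Take the widest of the three sockets from the tray, fit it square end down onto the upright drive of the nut runner and push it home until the spring ball clicks and the socket sits down on the shoulder, then let go of it. Feel for the square with a light touch and stop pushing once it is home: do not force it. Leave the other two sockets standing where they are.

Things in the scene. Friction and masses are not known exactly. Their poses are not given: they have to be found in the camera images.
- socket_wide: Widest socket, bare steel, 0.3-0.55 kg, standing square end down on the tray. 62 mm tall: foot 40 mm across up to 24 mm, nut end 54 mm across from 30 to 62 mm (grip here). Origin: centre of underside; z up its axis; x, y square to the bore's flats. Bore from below: 20.4 mm square, 25 mm deep, 1.5 mm lead-in chamfer, a dimple in each flat.
- socket_mid: Socket of middle width (45 mm diameter, 58 mm tall), standing on the tray. Origin: centre of its underside, z up. To be left alone.
- socket_narrow: Narrowest socket (37 mm diameter, 54 mm tall), standing on the tray. Origin: centre of its underside, z up. To be left alone.
- tray: Fixed low white tray, black liner, 140 mm (its x) by 340 mm (its y), floor 5 mm thick, rim 10 mm high. The three sockets stand on it in a row along its y, about 85 mm apart, in any order; a small bolt lies at its +y end. Origin: centre of underside. There is room for fingers that close along its x.
- nutrunner: Nut runner clamped upright on a fixed 110 mm square bench plate: aluminium gear head 72 mm across, black handle 38 mm thick reaching 175 mm out along its x at 55 mm height, square drive pointing up at the top. Origin: centre of the plate's underside. The drive's axis is this body's z axis.
- drive_seat (a point): Centre of the shoulder under the drive, 134 mm over the table: flat collar 38 mm across on which the socket's underside rests when home. Its x, y axes do NOT show the drive's angle. Keep the force between socket and nut runner (all contacts summed, knocks included) below 120 N: push home slowly. Jammed askew or on top of the tip, the socket's underside stays 19 mm or more over this point.
- drive_tip (a point): Centre of the drive's top, 24 mm over drive_seat. The drive is a 19 mm steel square, its top 2 mm tapering to 16 mm. It stands turned by an unknown angle about the vertical, not given by any pose: look, or press lightly and turn the socket till it drops over the square (repeats every 90 degrees; must agree within about 4 degrees). The stiff gear holds it against 0.8 N m: a light touch does not turn it.
- drive_ball (a point): Point on the drive's axis at the spring ball's height, 13 mm over drive_seat. The ball stands 2.5 mm out of one face. It resists from where the socket's underside is 17 mm over the seat and takes about 8 to 20 N to pass, more than the socket's weight; then it drags lightly, and within the last 5 mm it clicks out into a dimple and draws the socket home.
Mind the look-alikes: they are no part of the job. What is shaped like the socket_wide but purple is not meant.

How it is judged:
At the end, for the whole second after the job is handed in: The widest socket is home on the drive: its underside within 3 mm of the shoulder, its axis within 4 mm of the drive's and within 0.08 rad of upright, at rest (z of socket_wide in the frame of drive_seat between -0.003 and 0.003 m and horizontal distance between socket_wide and drive_seat below 0.004 m and angle between socket_wide's own z axis and vertical below 0.08 rad and linear speed of socket_wide below 0.02 m/s); the robot touches nothing.
It fails at once if The socket is forced: more than 120 N between the wide socket and the nut runner (contact force between socket_wide and nutrunner above 120 N).
It fails at once if The middle socket is moved more than 20 mm (distance of socket_mid from where it was at the start of the episode above 0.02 m).
It fails at once if The narrow socket is moved more than 20 mm (distance of socket_narrow from where it was at the start of the episode above 0.02 m).
It also fails if it takes over 64 s, if anything falls off the work surface, if the arm or the gripper's body presses on something with over 40 N, if the wrist force passes 120 N, or if a joint passes its speed limit or range.

## Working session

There is one attempt and no reset: what is moved stays moved. The work goes in short steps, Python scripts to look and compute and a shell command to move; the robot and the scene stay as the last step left them, time stands still between calls to the robot, and variables do not carry over. Pictures are saved under pics/ and viewed, and the job is handed in when it is done.

```bash
mkdir -p pics; ls; python3 - <<'E'
from bench import monitor, eyes
import cv2,numpy as np,pickle
print(monitor.get_state())
for n in ["scene","side","wrist"]:
    im=eyes.get_image(n)
    pickle.dump(im,open(f"{n}0.pkl","wb"))
    cv2.imwrite(f"pics/{n}0.png",im["color"][:,:,::-1])
    print(n,im["fx"],im["fy"],im["cx"],im["cy"],im["k1"]);print(np.round(im["world_to_cam"],3))
E
```

```text
pics
{'time': 0.0, 'joint_positions': array([ 1.34808631,  0.32182233, -0.07010385,  1.4516256 ,  0.02259754,
        1.37078425, -0.05689986]), 'qd': array([-6.31583213e-04,  5.35622574e-05,  8.90606627e-04, -5.73015238e-04,
        6.03465718e-04,  5.05416193e-04, -8.43222393e-04]), 'joint_torque': array([ 2.34663767e-04, -4.91280055e+01, -4.03398843e-01, -3.12523627e+01,
       -6.38661487e-02,  4.38180612e-02,  1.80907282e-04]), 'position': array([ 0.15233282, -0.6313554 ,  0.22148688]), 'tool_rot': array([-3.11777326e+00, -3.70969597e-01,  4.78416169e-04]), 'ft_force': array([ 0.02225841, -0.13159978,  0.00111136]), 'torque': array([ 0.05020307,  0.02616487, -0.01812844]), 'grip_width': 1.0009348222679249}
scene 423.97020371655026 423.97020371655026 322.2631847386011 202.50445734741706 -0.02362721540985222
[[-0.863  0.505 -0.017  0.416]
 [-0.357 -0.587  0.727  0.046]
 [ 0.357  0.633  0.687 -1.193]
 [ 0.     0.     0.     1.   ]]
side 467.7324326833039 467.7324326833039 320.70187773466694 200.17241476297468 0.015632884141214824
[[ 0.998 -0.057 -0.022 -0.45 ]
 [ 0.05   0.539  0.841 -0.096]
 [-0.036 -0.84   0.541 -1.247]
 [ 0.     0.     0.     1.   ]]
wrist 323.68656877093633 323.68656877093633 320.11582324247973 203.39023208179424 -0.01750607396158192
[[ 0.235 -0.972 -0.002 -0.65 ]
 [ 0.935  0.227 -0.274  0.035]
 [ 0.267  0.062  0.962 -0.391]
 [ 0.     0.     0.     1.   ]]
```

View pics/scene0.png

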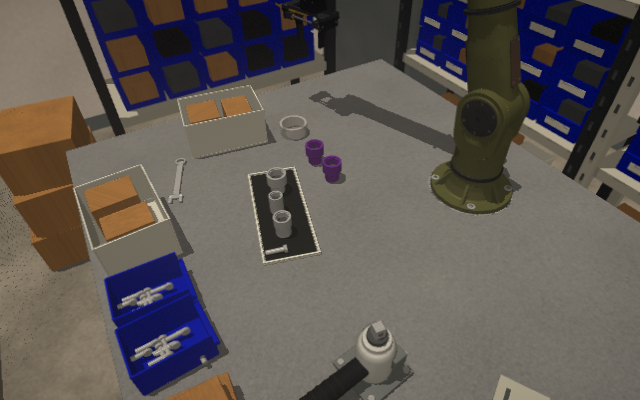

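View pics/side0.png

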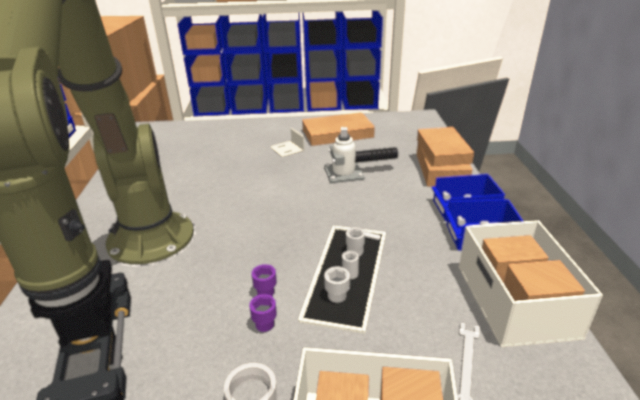

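View pics/wrist0.png

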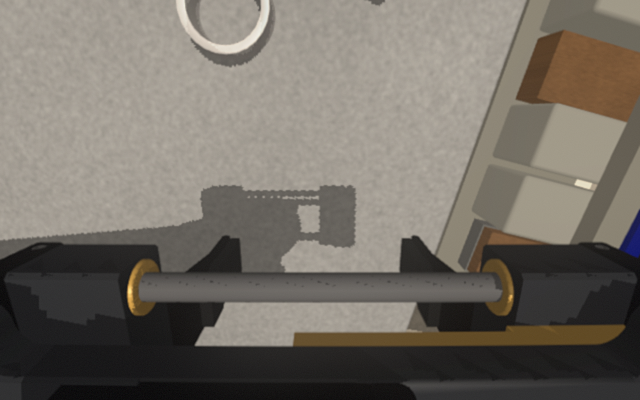

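```bash
cat > h.py <<'E'
import numpy as np,cv2,pickle
def rays(im,uv):
    uv=np.asarray(uv,float).reshape(-1,1,2)
    K=np.array([[im["fx"],0,im["cx"]],[0,im["fy"],im["cy"]],[0,0,1]])
    s=cv2.undistortPoints(uv,K,np.array([im["k1"],0,0,0,0.]))[:,0]
    return np.c_[s[:,0],-s[:,1],-np.ones(len(s))]
def toworld(im,pc):
    T=np.linalg.inv(im["world_to_cam"]); return pc@T[:3,:3].T+T[:3,3]
def onplane(im,uv,z):
    T=np.linalg.inv(im["world_to_cam"]); d=rays(im,uv)@T[:3,:3].T; o=T[:3,3]
    return o+d*((z-o[2])/d[:,2])[:,None]
def cloud(im):
    H,W=im["range_z"].shape
    u,v=np.meshgrid(np.arange(W),np.arange(H))
    r=rays(im,np.c_[u.ravel(),v.ravel()])
    p=toworld(im,r*im["range_z"].reshape(-1,1))
    p[im["range_z"].ravel()==0]=np.nan
    return p.reshape(H,W,3)
def proj(im,p):
    p=np.atleast_2d(p);T=im["world_to_cam"];c=p@T[:3,:3].T+T[:3,3]
    s=np.c_[c[:,0],-c[:,1]]/-c[:,2:3];r2=(s**2).sum(1,keepdims=True);s=s*(1+im["k1"]*r2)
    return s*[im["fx"],im["fy"]]+[im["cx"],im["cy"]]
E
python3 - <<'E'
from h import *
for n in ["scene","side"]:
    im=pickle.load(open(n+"0.pkl","rb")); P=cloud(im)
    print(n)
    box=(230,150,340,270) if n=="scene" else (290,215,400,335)
    x0,y0,x1,y1=box
    sub=P[y0:y1,x0:x1]; m=(sub[...,2]>0.022)&(sub[...,2]<0.1)
    c=im["color"][y0:y1,x0:x1].astype(int); 
    m&=~((c[...,2]-c[...,1])>25)
    k,l,st,ce=cv2.connectedComponentsWithStats(m.astype(np.uint8))
    for i in range(1,k):
        if st[i,4]<30: continue
        q=sub[l==i]; print(st[i],ce[i]+[x0,y0],q[:,2].max(),[np.percentile(q[:,j],[2,50,98]).round(3) for j in range(3)])
    cv2.imwrite(f"pics/{n}0_tray.png",cv2.resize(im["color"][y0:y1,x0:x1,::-1],None,fx=5,fy=5,interpolation=cv2.INTER_CUBIC)[:600])
im=pickle.load(open("scene0.pkl","rb")); 
cv2.imwrite("pics/scene0_nr.png",cv2.resize(im["color"][300:400,290:420,::-1],None,fx=6,fy=6,interpolation=cv2.INTER_CUBIC))
E
```

```text
scene
[  36   17   26   67 1029] [278.45189504 199.40621963] 0.07031079131305717 [array([0.452, 0.51 , 0.551]), array([-0.283, -0.184, -0.089]), array([0.023, 0.052, 0.068])]
side
[  34   13   41   69 1306] [344.81163859 264.42189893] 0.0687497036187138 [array([0.447, 0.494, 0.545]), array([-0.293, -0.213, -0.097]), array([0.024, 0.052, 0.067])]
```

View pics/scene0_tray.png

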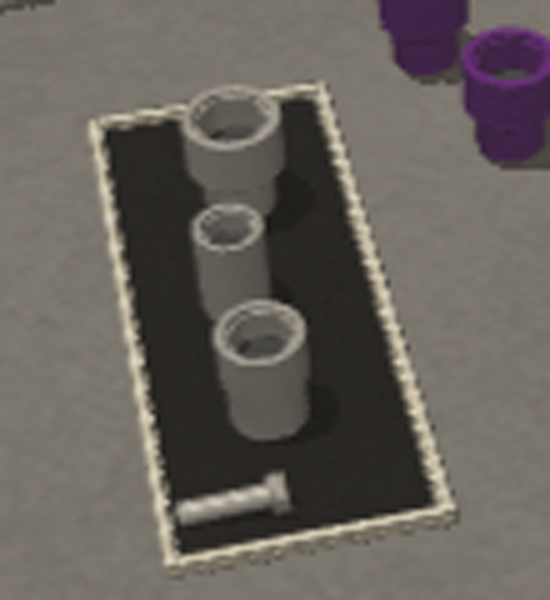

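View pics/scene0_nr.png

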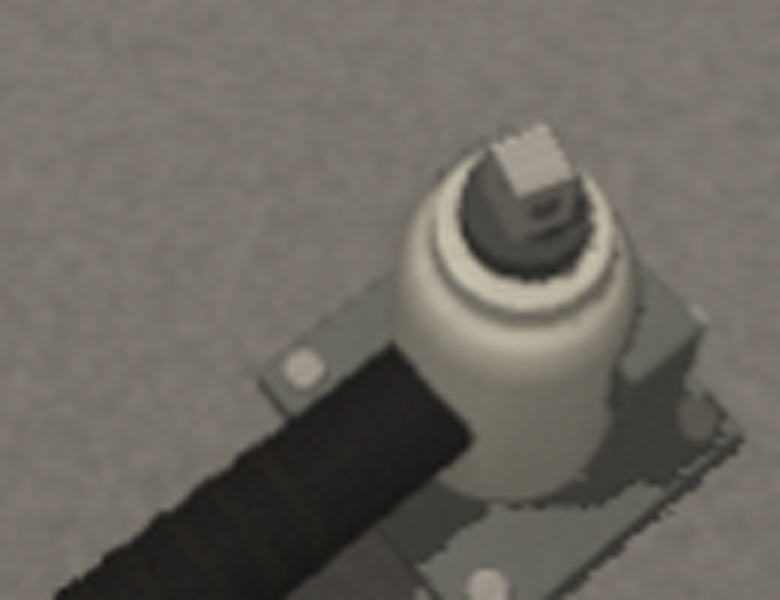

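```bash
python3 - <<'E'
from h import *
im=pickle.load(open("side0.pkl","rb")); 
a=cv2.resize(im["color"][220:310,310:380,::-1],None,fx=6,fy=6,interpolation=cv2.INTER_CUBIC)
b=cv2.resize(im["color"][115:190,310:370,::-1],None,fx=6,fy=6,interpolation=cv2.INTER_CUBIC)
b=cv2.copyMakeBorder(b,0,a.shape[0]-b.shape[0],0,0,cv2.BORDER_CONSTANT)
cv2.imwrite("pics/side0_c.png",np.hstack([a,b]))
E
```

```text
(no output)
```

View pics/side0_c.png

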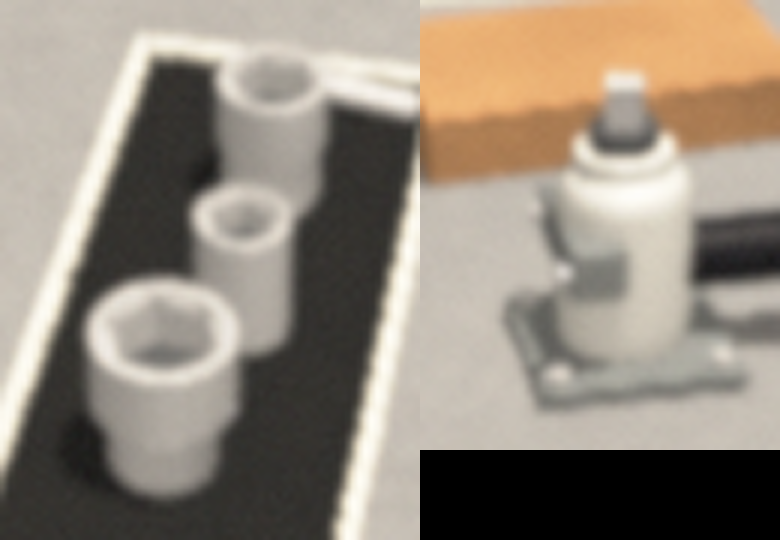

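```bash
python3 - <<'E'
from h import *
from scipy.spatial.transform import Rotation as R
S=pickle.load(open("scene0.pkl","rb"));D=pickle.load(open("side0.pkl","rb"))
f=lambda p,s,o:(np.array(p,float)+.5)/s-.5+np.array(o)
print("wide",onplane(S,f([232,119],5,[230,150]),.067),onplane(D,f([162,331],6,[310,220]),.067))
print("mid",onplane(S,f([260,333],5,[230,150]),.063),onplane(D,f([270,75],6,[310,220]),.063))
print("nar",onplane(S,f([228,228],5,[230,150]),.059),onplane(D,f([242,219],6,[310,220]),.059))
print("tray corners",onplane(S,f([[92,123],[322,86],[453,510],[172,568]],5,[230,150]),.01))
c=onplane(S,f([[490,145],[545,125],[578,178],[522,195]],6,[290,300]),.158)
print("tip",c,c.mean(0),onplane(D,f([206,80],6,[310,115]),.158))
e=np.diff(np.r_[c,c[:1]],axis=0);print(np.degrees(np.arctan2(e[:,1],e[:,0])),np.linalg.norm(e,axis=1))
# shoulder collar
print("handle", onplane(D,[[395,153]],.055))
print(R.from_rotvec([-3.11777326e+00, -3.70969597e-01,  4.78416169e-04]).as_matrix().round(3))
E
```

```text
wide [[ 0.47314799 -0.26105168  0.067     ]] [[ 0.4708119  -0.26602337  0.067     ]]
mid [[ 0.53107089 -0.11063318  0.063     ]] [[ 0.5279708  -0.11216501  0.063     ]]
nar [[ 0.50982174 -0.19148821  0.059     ]] [[ 0.50727709 -0.19679052  0.059     ]]
tray corners [[ 0.5187065  -0.36594701  0.01      ]
 [ 0.38836949 -0.32629029  0.01      ]
 [ 0.48530938 -0.00456653  0.01      ]
 [ 0.61591663 -0.0421046   0.01      ]]
tip [[0.5506387  0.28436374 0.158     ]
 [0.53379851 0.28713472 0.158     ]
 [0.53572877 0.30524363 0.158     ]
 [0.55198233 0.30152728 0.158     ]] [0.54303708 0.29456734 0.158     ] [[0.5415377  0.29055447 0.158     ]]
[170.65595687  83.91572062 -12.87919698 -94.47621573] [0.01706665 0.0182115  0.01667302 0.01721605]
handle [[0.70831624 0.3084475  0.055     ]]
[[ 0.972  0.235 -0.001]
 [ 0.235 -0.972  0.002]
 [-0.    -0.002 -1.   ]]
```

```bash
python3 -m pendant '[[[0,0,0],[0.0497,-0.0352,0],-1],[[0,0,0],[0.0497,-0.0352,0],-1],[[0,0,0],[0.0497,-0.0352,0],-1],[[0,0,0],[0.0497,-0.0352,0],-1],[[0,0,0],[0.0497,-0.0352,0],-1],[[0,0,0],[0.0497,-0.0352,0],-1],[[0,0,0],[0.0497,-0.0352,0],-1],[[0,0,0],[0.0497,-0.0352,0],-1]]' 20
python3 -m pendant '[[[0,0,-9.9],[0,0,0],-1],[[0,0,-9.9],[0,0,0],-1],[[0,0,-9.9],[0,0,0],-1],[[0,0,-9.9],[0,0,0],-1],[[0,0,-9.9],[0,0,0],-1],[[0,0,-9.9],[0,0,0],-1],[[0,0,0],[0,0,0],-1],[[0,0,0],[0,0,0],-1]]'
cat > look.py <<'E'
import sys
from bench import monitor,eyes
from h import *
from scipy.spatial.transform import Rotation as R
n,tag=sys.argv[1:3]
s=monitor.get_state();im=eyes.get_image(n);pickle.dump(im,open(f"{n}{tag}.pkl","wb"))
cv2.imwrite(f"pics/{n}{tag}.png",im["color"][:,:,::-1])
M=R.from_rotvec(s["tool_rot"]).as_matrix()
print(s["time"],s["position"].round(4),M.round(3).tolist(),s["joint_positions"].round(2),s["ft_force"].round(2),s["torque"].round(2),s["grip_width"])
E
python3 look.py wrist 1
```

```text
time: 1.15
position: [0.4738, -0.2633, 0.2225]
tool_rot: [3.119, 0.371, -0.0]
ft_force: [0.8, -0.4, -1.1]
grip_width: 1.002
time: 2.15
position: [0.4728, -0.2648, 0.2224]
tool_rot: [-2.528, -1.864, 0.0]
ft_force: [0.4, -0.7, -0.2]
grip_width: 1.003
2.15 [ 0.4728 -0.2648  0.2224] [[0.296, 0.955, -0.0], [0.955, -0.296, 0.0], [0.0, -0.0, -1.0]] [ 0.91  0.12 -0.48  1.71  0.06  1.33  0.12] [ 0.42 -0.68 -0.16] [-0.03 -0.11 -0.03] 1.0032659357883342
```

View pics/wrist1.png

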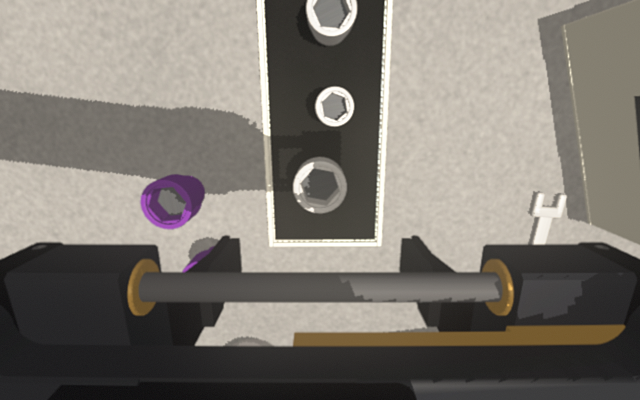

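```bash
python3 - <<'E'
from h import *
im=pickle.load(open("wrist1.pkl","rb"))
c=im["color"][150:220,280:360,::-1].astype(float)
c=np.clip((c/255)**.7*255,0,255).astype(np.uint8)
cv2.imwrite("pics/w1c.png",cv2.resize(c,None,fx=8,fy=8,interpolation=cv2.INTER_CUBIC))
# rim circle fit: outer mask non-dark
print(onplane(im,[[320,185]],.067), onplane(im,[[335,105]],.059),onplane(im,[[331,14]],.063))
E
```

```text
[[ 0.47314729 -0.26197304  0.067     ]] [[ 0.50978718 -0.19244736  0.059     ]] [[ 0.52834072 -0.11663993  0.063     ]]
```

View pics/w1c.png

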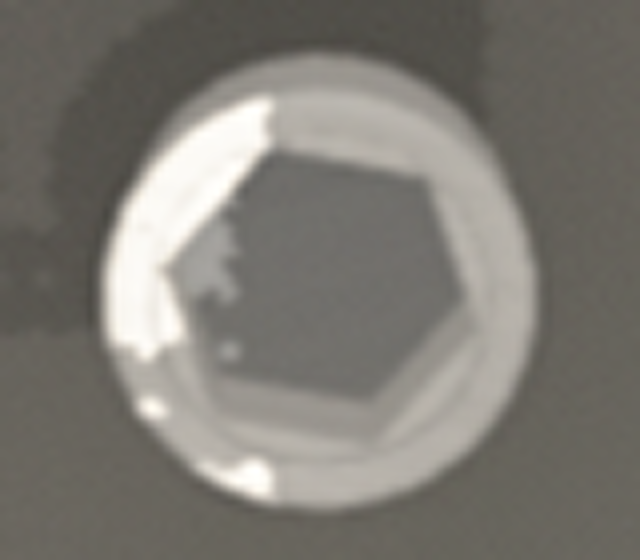

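```bash
python3 - <<'E'
from h import *
im=pickle.load(open("wrist1.pkl","rb"))
f=lambda p,s,o:(np.array(p,float)+.5)/s-.5+np.array(o)
print(onplane(im,[[319.7,186.8]],.067))
c=onplane(im,f([[275,150],[430,180],[468,300],[368,400],[210,375],[165,265]],8,[280,150]),.035)
e=np.diff(np.r_[c,c[:1]],axis=0);print(np.degrees(np.arctan2(e[:,1],e[:,0]))%60,np.linalg.norm(e,axis=1))
E
python3 -m pendant '[[[0,0,0],[0.001,0,0.05],-1],[[0,0,0],[0,0,0.05],-1],[[0,0,0],[0,0,0.04],-1],[[0,0,0],[0,0,0.03],-1],[[0,0,0],[0,0,0.015],-1],[[0,0,0],[0,0,0.005],-1],[[0,0,0],[0,0,0],-1]]' 50
python3 look.py wrist 2; python3 look.py scene 2
```

```text
[[ 0.4723109  -0.26365554  0.067     ]]
[31.77609307 30.77558644 28.98734016 33.53606547 33.82736023 29.19460664] [0.02158008 0.01768482 0.01990843 0.02238    0.01680715 0.02212855]
time: 3.08
position: [0.4738, -0.2642, 0.0333]
tool_rot: [2.525, 1.867, 0.001]
ft_force: [0.1, -0.2, 0.1]
grip_width: 1.0
3.075 [ 0.4738 -0.2642  0.0333] [[0.293, 0.956, 0.001], [0.956, -0.293, -0.001], [-0.0, 0.001, -1.0]] [ 0.87  0.31 -0.46  1.91  0.17  0.96  0.03] [ 0.14 -0.19  0.08] [-0.04 -0.08 -0.04] 1.0000690438157827
3.125 [ 0.4741 -0.2644  0.0336] [[0.293, 0.956, 0.002], [0.956, -0.293, -0.001], [-0.001, 0.002, -1.0]] [ 0.87  0.31 -0.46  1.91  0.17  0.96  0.03] [0.79 0.14 0.52] [-0.01 -0.08 -0.04] 1.001687222071789
```

View pics/wrist2.png

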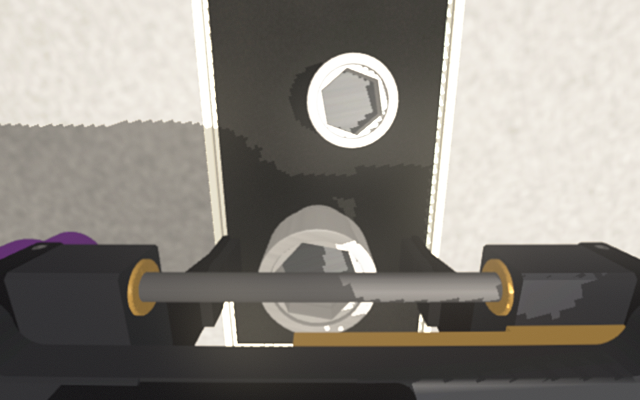

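View pics/scene2.png

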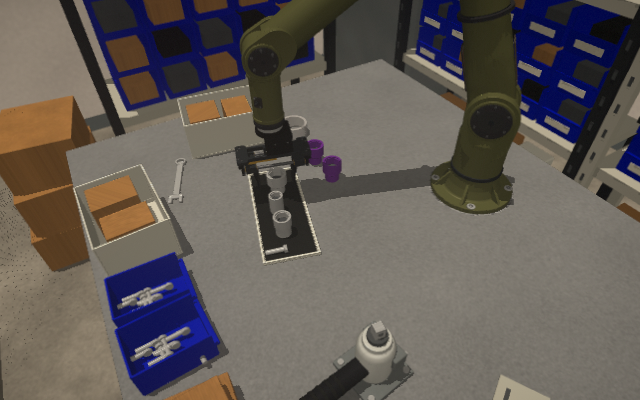

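```bash
python3 - <<'E'
from h import *
im=pickle.load(open("wrist2.pkl","rb"))
print(onplane(im,[[318,282]],.067))
E
python3 -m pendant '[[[0,0,0],[0,0,0],0.2],[[0,0,0],[0,0,0],1],[[0,0,0],[0,0,0],1],[[0,0,0],[0,0,0],1],[[0,0,0],[0,0,0],1]]' 50
python3 look.py wrist 3
```

```text
[[ 0.47300596 -0.26287575  0.067     ]]
time: 3.8
position: [0.473, -0.2639, 0.0326]
tool_rot: [-2.526, -1.868, 0.001]
ft_force: [-0.7, 0.9, 0.4]
grip_width: 0.609
3.8 [ 0.473  -0.2639  0.0326] [[0.293, 0.956, -0.0], [0.956, -0.293, -0.0], [-0.0, -0.0, -1.0]] [ 0.87  0.31 -0.46  1.91  0.17  0.96  0.03] [-0.68  0.87  0.43] [0.   0.15 0.02] 0.6091038749639006
```

View pics/wrist3.png

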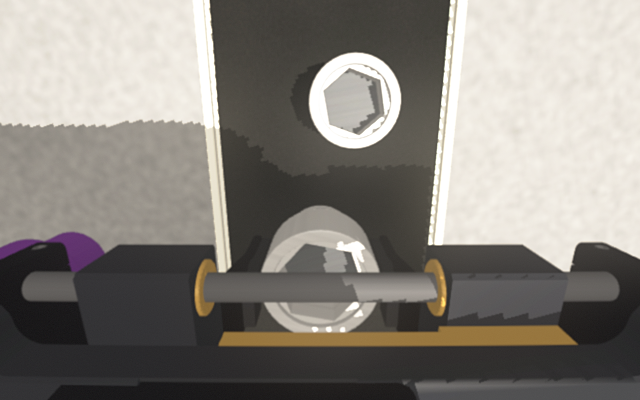

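```bash
python3 -m pendant '[[[0,0,0],[0,0,-0.02],1],[[0,0,0],[0,0,-0.05],1],[[0,0,0],[0,0,-0.06],1],[[0,0,0],[0,0,-0.06],1],[[0,0,0],[0,0,-0.02],1],[[0,0,0],[0,0,0],1]]'
python3 -m pendant '[[[0,0,0],[0.0553,-0.0097,0],1],[[0,0,0],[0.0553,-0.0097,0],1],[[0,0,0],[0.0553,-0.0097,0],1],[[0,0,0],[0.0553,-0.0097,0],1],[[0,0,0],[0.0553,-0.0097,0],1],[[0,0,0],[0.0553,-0.0097,0],1],[[0,0,0],[0.0553,-0.0097,0],1],[[0,0,0],[0.0553,-0.0097,0],1]]'
python3 -m pendant '[[[0,0,0],[0,0,0],1],[[0,0,0],[0,0,0],1],[[0,0,0],[0,0,0],1]]'
python3 look.py wrist 4; python3 look.py side 4; python3 look.py scene 4
```

```text
time: 4.6
position: [0.4738, -0.2642, 0.2435]
tool_rot: [2.524, 1.867, 0.001]
ft_force: [0.7, -0.9, -4.4]
grip_width: 0.609
time: 5.6
position: [0.5275, 0.1828, 0.24]
tool_rot: [-2.525, -1.867, 0.005]
ft_force: [0.7, -1.8, -3.7]
grip_width: 0.611
time: 5.98
position: [0.5285, 0.1797, 0.2413]
tool_rot: [2.528, 1.865, -0.004]
ft_force: [-1.1, -1.7, -4.1]
grip_width: 0.612
5.975 [0.5285 0.1797 0.2413] [[0.295, 0.955, -0.002], [0.955, -0.295, -0.001], [-0.002, -0.001, -1.0]] [ 0.4   0.2  -0.87  1.63  0.16  1.38 -0.8 ] [-1.13 -1.72 -4.1 ] [-0.03 -0.08  0.  ] 0.6119265085388013
6.025 [0.5286 0.1798 0.2417] [[0.296, 0.955, -0.001], [0.955, -0.296, -0.001], [-0.001, -0.001, -1.0]] [ 0.4   0.2  -0.87  1.63  0.16  1.38 -0.8 ] [ 0.12  0.66 -3.89] [-0.01 -0.06 -0.01] 0.6049689979080579
6.075 [0.5287 0.18   0.242 ] [[0.295, 0.955, -0.001], [0.955, -0.295, -0.001], [-0.001, -0.0, -1.0]] [ 0.4   0.2  -0.87  1.63  0.16  1.38 -0.8 ] [ 0.31 -0.51 -2.11] [ 0.02 -0.09  0.02] 0.6066884449140814
```

View pics/wrist4.png

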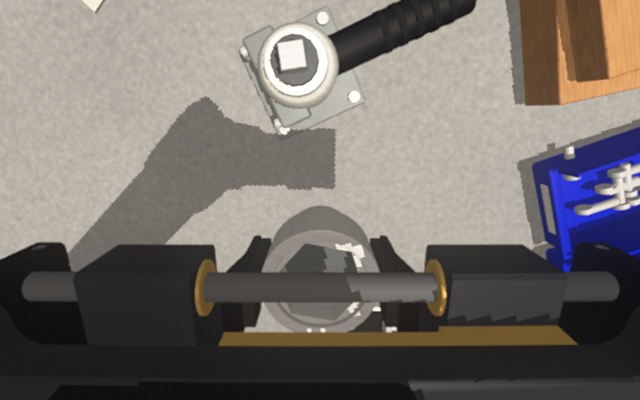

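View pics/scene4.png

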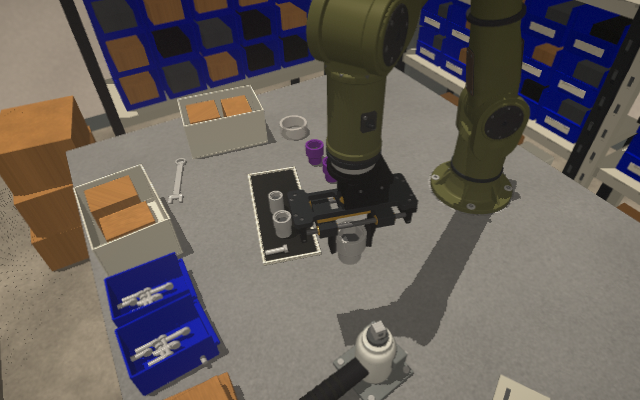

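View pics/side4.png

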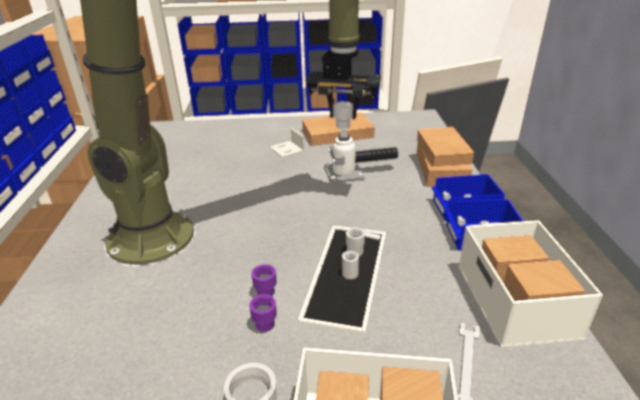

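Socket held; the wrist view shows the drive's top at about (291,55). Measure its angle.

```bash
python3 - <<'E'
from h import *
im=pickle.load(open("wrist4.pkl","rb"))
c=im["color"][15:115,235:355,::-1]
cv2.imwrite("pics/w4c.png",cv2.resize(c,None,fx=6,fy=6,interpolation=cv2.INTER_CUBIC))
s=im["color"][25:85,265:325].astype(int)
g=s.sum(2)/3
# bright core blob near centre
m=(g>200).astype(np.uint8)
k,l,st,ce=cv2.connectedComponentsWithStats(m)
i=l[55-25,291-265]; print(i,st[i],ce[i]+[265,25])
mm=(l==i).astype(np.uint8)
cn=max(cv2.findContours(mm,0,cv2.CHAIN_APPROX_NONE)[0],key=len)
print(cv2.minAreaRect(cn))
w=onplane(im,cn[:,0]+[265,25],.158)
r=cv2.minAreaRect((w[:,:2]*1000).astype(np.float32));print(r)
E
```

```text
2 [ 13  15  28  30 667] [291.48275862  54.16041979]
((26.501222610473633, 29.174816131591797), (26.800174713134766, 24.871749877929688), 81.46923065185547)
((542.1589965820312, 293.3154602050781), (17.34503746032715, 17.41586685180664), 80.70565795898438)
```

View pics/w4c.png

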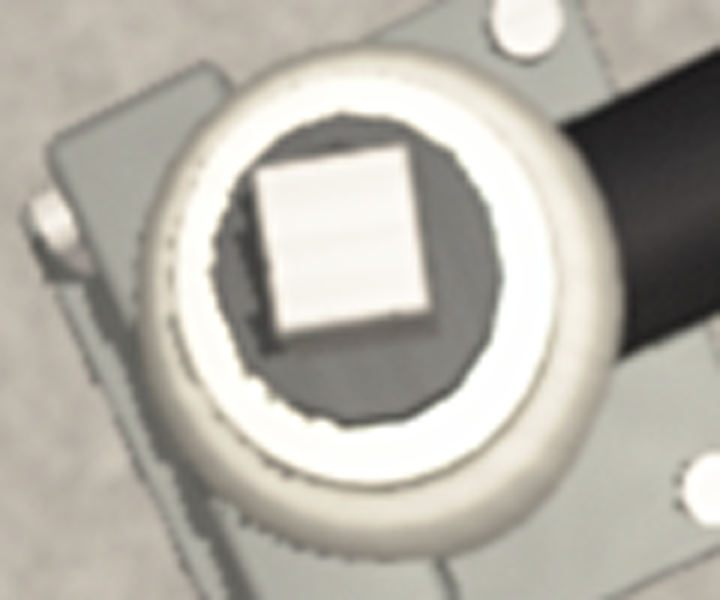

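```bash
python3 - <<'E'
from h import *
from bench import monitor
from scipy.spatial.transform import Rotation as R
s=monitor.get_state();M=R.from_rotvec(s["tool_rot"]).as_matrix();p=s["position"]
im=pickle.load(open("wrist4.pkl","rb"))
c=im["color"][200:340,250:390,::-1]
cv2.imwrite("pics/w4s.png",cv2.resize(c,None,fx=4,fy=4,interpolation=cv2.INTER_CUBIC))
for z in [.0344]:
    for uv in [[320,282],[320,284],[262,282],[379,282]]:
        q=onplane(im,[uv],p[2]+z)[0]; print(uv,(M.T@(q-p)).round(4))
print(p, M.T@(np.array([.5422,.2933,.158])-p))
E
```

```text
[320, 282] [ 0.0013 -0.0003 -0.0344]
[320, 284] [ 0.0003 -0.0003 -0.0344]
[262, 282] [ 0.0013 -0.0258 -0.0344]
[379, 282] [ 0.0013  0.0257 -0.0344]
[0.52875169 0.1803556  0.24222268] [ 0.11195003 -0.02048036  0.08413384]
```

View pics/w4s.png

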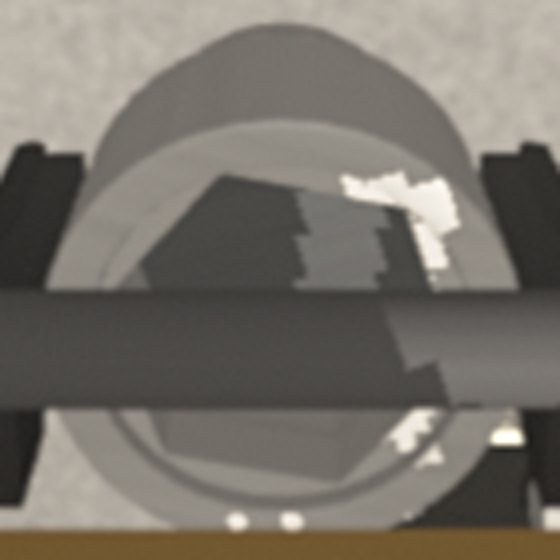

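```bash
python3 - <<'E'
from h import *
from scipy.spatial.transform import Rotation as R
im=pickle.load(open("wrist4.pkl","rb"))
p=np.array([.5285,.1797,.2413]);M=np.array([[0.295, 0.955, -0.002], [0.955, -0.295, -0.001], [-0.002, -0.001, -1.0]])
for z in [.0344]:
    for uv in [[320,229.5],[320,230.5]]:
        q=onplane(im,[uv],p[2]+z)[0]; print(uv,(M.T@(q-p)).round(4))
E
```

```text
[320, 229.5] [ 0.0262 -0.0003 -0.0344]
[320, 230.5] [ 0.0257 -0.0003 -0.0344]
```

```bash
python3 -m pendant '[[[0,0,0],[0.04,-0.0073,0],1],[[0,0,0],[0.04,-0.0073,0],1],[[0,0,0],[0.032,-0.0059,0],1],[[0,0,10.3],[0,0,0],1],[[0,0,0],[0,0,0.02],1],[[0,0,0],[0,0,0.015],1],[[0,0,0],[0,0,0.005],1],[[0,0,0],[0,0,0],1]]'
python3 look.py scene 5; python3 look.py side 5;python3 look.py wrist 5
python3 - <<'E'
from h import *
a=pickle.load(open("scene5.pkl","rb"))["color"][260:400,300:460,::-1]
b=pickle.load(open("side5.pkl","rb"))["color"][80:180,290:400,::-1]
cv2.imwrite("pics/s5a.png",cv2.resize(a,None,fx=4,fy=4,interpolation=cv2.INTER_CUBIC))
cv2.imwrite("pics/s5b.png",cv2.resize(b,None,fx=5,fy=5,interpolation=cv2.INTER_CUBIC))
E
```

```text
time: 7.12
position: [0.5417, 0.2942, 0.2018]
tool_rot: [-2.683, -1.634, 0.002]
ft_force: [0.5, 1.4, -3.2]
grip_width: 0.609
7.125 [0.5417 0.2942 0.2018] [[0.459, 0.888, -0.001], [0.888, -0.459, -0.001], [-0.001, -0.001, -1.0]] [ 0.14  0.38 -0.86  1.54  0.29  1.35 -1.23] [ 0.49  1.4  -3.17] [-0.05 -0.03  0.02] 0.6090160677602644
7.175 [0.5419 0.2946 0.2025] [[0.459, 0.888, -0.0], [0.888, -0.459, 0.0], [0.0, -0.0, -1.0]] [ 0.14  0.38 -0.86  1.54  0.29  1.35 -1.23] [-0.13  0.17 -3.16] [-0.02 -0.08 -0.05] 0.6076485768059563
7.225 [0.5421 0.2949 0.2029] [[0.459, 0.888, 0.001], [0.888, -0.459, 0.0], [0.001, 0.0, -1.0]] [ 0.14  0.38 -0.86  1.54  0.29  1.35 -1.23] [-0.33 -0.91 -3.64] [ 0.01 -0.1  -0.03] 0.6124195548250588
```

View pics/s5a.png

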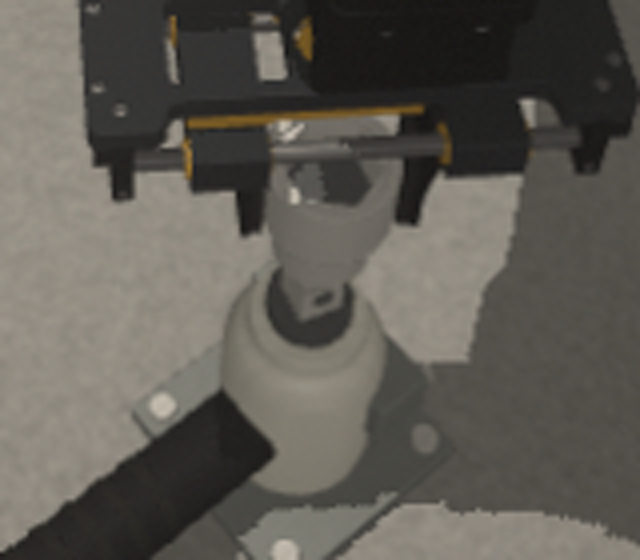

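View pics/s5b.png

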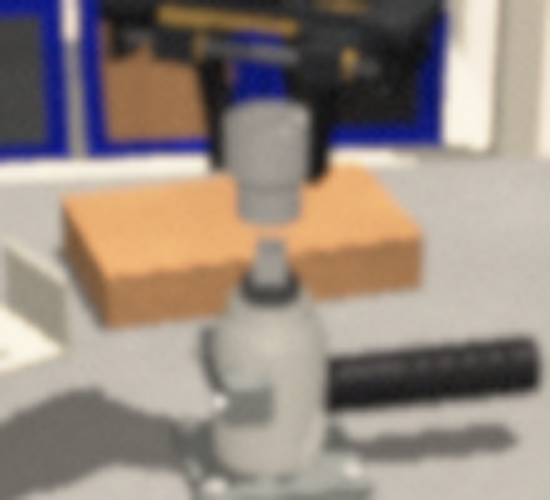

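```bash
python3 -m pendant '[[[0,0,0],[-0.0009,0.0005,0.007],1],[[0,0,0],[0,0,0.005],1],[[0,0,0],[0,0,0.002],1],[[0,0,0],[0,0,0],1]]'
python3 -m pendant '[[[0,0,0],[0,0,0.001],1],[[0,0,0],[0,0,0.001],1]]'
python3 -m pendant '[[[0,0,0],[0,0,0.001],1],[[0,0,0],[0,0,0.001],1]]'
```

```text
time: 7.78
position: [0.5417, 0.2938, 0.1882]
tool_rot: [-2.683, -1.634, 0.001]
ft_force: [-0.1, 0.3, -3.9]
grip_width: 0.61
time: 8.02
position: [0.5419, 0.294, 0.1866]
tool_rot: [2.683, 1.634, 0.0]
ft_force: [-0.5, -0.4, -3.5]
grip_width: 0.611
time: 8.28
position: [0.5418, 0.2939, 0.1844]
tool_rot: [2.683, 1.634, -0.0]
ft_force: [0.2, -0.3, -3.7]
grip_width: 0.61
```

Underside is now near 0.157, with no contact yet.

```bash
python3 -m pendant '[[[0,0,0],[0,0,0.001],1],[[0,0,0],[0,0,0],1]]'
python3 -m pendant '[[[0,0,0],[0,0,0.001],1],[[0,0,0],[0,0,0],1]]'
python3 -m pendant '[[[0,0,0],[0,0,0.001],1],[[0,0,0],[0,0,0],1]]'
```

```text
time: 8.52
position: [0.5418, 0.2938, 0.1834]
tool_rot: [2.683, 1.634, -0.0]
ft_force: [-0.1, 0.8, -3.8]
grip_width: 0.611
time: 8.78
position: [0.5418, 0.2938, 0.1824]
tool_rot: [2.683, 1.634, -0.0]
ft_force: [-0.0, -0.9, -3.1]
grip_width: 0.61
time: 9.02
position: [0.542, 0.2938, 0.1815]
tool_rot: [2.683, 1.634, 0.0]
ft_force: [0.8, 0.7, -3.9]
grip_width: 0.607
```

```bash
python3 -m pendant '[[[0,0,0],[0,0,0.001],1],[[0,0,0],[0,0,0],1]]'
python3 -m pendant '[[[0,0,0],[0,0,0.001],1],[[0,0,0],[0,0,0],1]]'
python3 -m pendant '[[[0,0,0],[0,0,0.001],1],[[0,0,0],[0,0,0],1]]'
```

```text
time: 9.28
position: [0.542, 0.2938, 0.1804]
tool_rot: [2.683, 1.633, 0.0]
ft_force: [1.2, -0.4, -3.6]
grip_width: 0.612
time: 9.52
position: [0.5419, 0.2938, 0.1794]
tool_rot: [2.683, 1.634, 0.0]
ft_force: [0.2, 0.2, -3.2]
grip_width: 0.615
time: 9.78
position: [0.5419, 0.2938, 0.1784]
tool_rot: [2.683, 1.634, 0.0]
ft_force: [1.3, -0.7, -4.2]
grip_width: 0.615
```

```bash
python3 look.py scene 6; python3 look.py side 6
python3 - <<'E'
from h import *
a=pickle.load(open("scene6.pkl","rb"))["color"][260:400,300:460,::-1]
b=pickle.load(open("side6.pkl","rb"))["color"][80:180,290:400,::-1]
a=cv2.resize(a,None,fx=3,fy=3,interpolation=cv2.INTER_CUBIC);b=cv2.resize(b,None,fx=4,fy=4.2,interpolation=cv2.INTER_CUBIC)[:420]
a=a[:420,:360]
cv2.imwrite("pics/s6.png",np.hstack([a,b]))
E
```

```text
9.775 [0.5419 0.2938 0.1784] [[0.459, 0.888, 0.0], [0.888, -0.459, -0.0], [0.0, 0.0, -1.0]] [ 0.13  0.39 -0.85  1.58  0.3   1.31 -1.24] [ 1.26 -0.74 -4.21] [ 0.   -0.36 -0.02] 0.6149570258909716
9.825 [0.5419 0.2938 0.1784] [[0.459, 0.888, 0.0], [0.888, -0.459, -0.0], [-0.0, 0.0, -1.0]] [ 0.13  0.39 -0.85  1.58  0.3   1.31 -1.24] [ 1.42  0.76 -4.64] [-0.04 -0.35  0.02] 0.6081509054115708
```

View pics/s6.png

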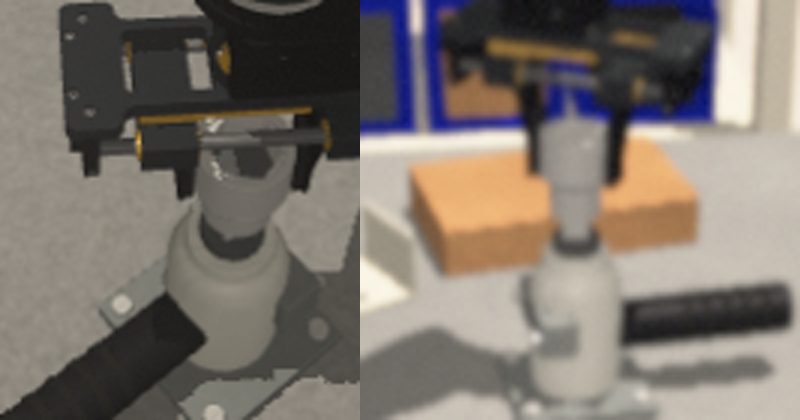

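```bash
python3 -m pendant '[[[0,0,0],[0,0,0.001],1],[[0,0,0],[0,0,0],1]]'
python3 -m pendant '[[[0,0,0],[0,0,0.001],1],[[0,0,0],[0,0,0],1]]'
python3 -m pendant '[[[0,0,0],[0,0,0.001],1],[[0,0,0],[0,0,0],1]]'
```

```text
time: 10.12
position: [0.542, 0.2939, 0.1775]
tool_rot: [2.683, 1.633, 0.0]
ft_force: [2.5, -0.1, -3.8]
grip_width: 0.612
time: 10.38
position: [0.5419, 0.2941, 0.1766]
tool_rot: [-2.683, -1.634, -0.001]
ft_force: [2.0, 0.4, -3.2]
grip_width: 0.608
time: 10.62
position: [0.5419, 0.2943, 0.1757]
tool_rot: [-2.683, -1.634, -0.001]
ft_force: [2.7, 1.0, -3.3]
grip_width: 0.608
```

```bash
python3 -m pendant '[[[0,0,0],[0.0002,0.0004,0.001],1],[[0,0,0],[0,0,0],1]]'
python3 -m pendant '[[[0,0,0],[0,0,0.001],1],[[0,0,0],[0,0,0],1]]'
python3 -m pendant '[[[0,0,0],[0,0,0.001],1],[[0,0,0],[0,0,0],1]]'
python3 -m pendant '[[[0,0,0],[0,0,0.001],1],[[0,0,0],[0,0,0],1]]'
python3 -c "
from bench import monitor;s=monitor.get_state();print(s['torque'],s['ft_force'])"
```

```text
time: 10.88
position: [0.5421, 0.2944, 0.1747]
tool_rot: [-2.683, -1.634, -0.0]
ft_force: [0.9, 2.3, -2.3]
grip_width: 0.61
time: 11.12
position: [0.5421, 0.2943, 0.1735]
tool_rot: [-2.683, -1.634, -0.0]
ft_force: [1.2, 1.4, -1.6]
grip_width: 0.614
time: 11.38
position: [0.542, 0.2943, 0.1722]
tool_rot: [-2.682, -1.634, -0.0]
ft_force: [0.8, 3.5, -1.7]
grip_width: 0.609
time: 11.62
position: [0.5421, 0.2942, 0.1712]
tool_rot: [-2.683, -1.634, -0.0]
ft_force: [0.8, 3.7, -4.3]
grip_width: 0.605
[ 0.9796528  -0.30976774  0.0119299 ] [ 0.82164501  3.71371781 -4.27431263]
```

```bash
python3 -m pendant '[[[0,0,0],[0.0005,-0.0002,0.001],1],[[0,0,0],[0,0,0],1]]'
python3 -m pendant '[[[0,0,0],[0,0,0.001],1],[[0,0,0],[0,0,0],1]]'
python3 -m pendant '[[[0,0,0],[0,0,0.001],1],[[0,0,0],[0,0,0],1]]'
python3 -m pendant '[[[0,0,0],[0,0,0.001],1],[[0,0,0],[0,0,0],1]]'
python3 -c "
from bench import monitor;s=monitor.get_state();print(s['torque'],s['ft_force'])"
```

```text
time: 11.88
position: [0.5422, 0.2943, 0.1702]
tool_rot: [-2.683, -1.634, 0.001]
ft_force: [0.1, 2.9, -4.2]
grip_width: 0.608
time: 12.12
position: [0.5423, 0.2943, 0.1693]
tool_rot: [2.683, 1.634, -0.0]
ft_force: [0.7, 3.6, -2.7]
grip_width: 0.614
time: 12.38
position: [0.5423, 0.2944, 0.1683]
tool_rot: [2.683, 1.634, -0.0]
ft_force: [1.1, 2.9, -2.9]
grip_width: 0.612
time: 12.62
position: [0.5424, 0.2943, 0.1673]
tool_rot: [2.683, 1.634, -0.0]
ft_force: [1.6, 2.9, -2.9]
grip_width: 0.609
[ 0.73077601 -0.33115482 -0.02074275] [ 1.6274596   2.91081884 -2.92734011]
```

```bash
python3 -m pendant '[[[0,0,0],[0,0,0.001],1],[[0,0,0],[0,0,0],1]]'
python3 -m pendant '[[[0,0,0],[0,0,0.001],1],[[0,0,0],[0,0,0],1]]'
python3 look.py scene 7; python3 look.py side 7; python3 look.py wrist 7
python3 - <<'E'
from h import *
a=pickle.load(open("scene7.pkl","rb"))["color"][260:400,300:460,::-1]
b=pickle.load(open("side7.pkl","rb"))["color"][80:180,290:400,::-1]
a=cv2.resize(a,None,fx=3,fy=3,interpolation=cv2.INTER_CUBIC);b=cv2.resize(b,None,fx=4,fy=4.2,interpolation=cv2.INTER_CUBIC)[:420]
a=a[:420,:360]
cv2.imwrite("pics/s7.png",np.hstack([a,b]))
E
```

```text
time: 12.88
position: [0.5422, 0.2943, 0.166]
tool_rot: [-2.683, -1.634, 0.001]
ft_force: [1.9, 2.7, -5.2]
grip_width: 0.611
time: 13.12
position: [0.5421, 0.2944, 0.165]
tool_rot: [-2.683, -1.634, 0.001]
ft_force: [1.6, 4.3, -5.6]
grip_width: 0.607
13.125 [0.5421 0.2944 0.165 ] [[0.459, 0.888, -0.001], [0.888, -0.459, -0.0], [-0.0, -0.0, -1.0]] [ 0.13  0.4  -0.85  1.59  0.31  1.29 -1.24] [ 1.59  4.3  -5.63] [ 0.83 -0.35 -0.03] 0.6066665246891325
13.175 [0.5421 0.2944 0.165 ] [[0.459, 0.888, -0.001], [0.888, -0.459, -0.0], [-0.0, -0.0, -1.0]] [ 0.13  0.4  -0.85  1.59  0.31  1.29 -1.24] [ 0.53  4.1  -5.97] [ 0.82 -0.41 -0.03] 0.6109721384356094
13.225 [0.5421 0.2944 0.165 ] [[0.459, 0.888, -0.001], [0.888, -0.459, -0.0], [-0.0, -0.0, -1.0]] [ 0.13  0.4  -0.85  1.59  0.31  1.29 -1.24] [ 1.24  3.36 -6.78] [ 0.87 -0.39  0.  ] 0.6102710471130375
```

View pics/s7.png

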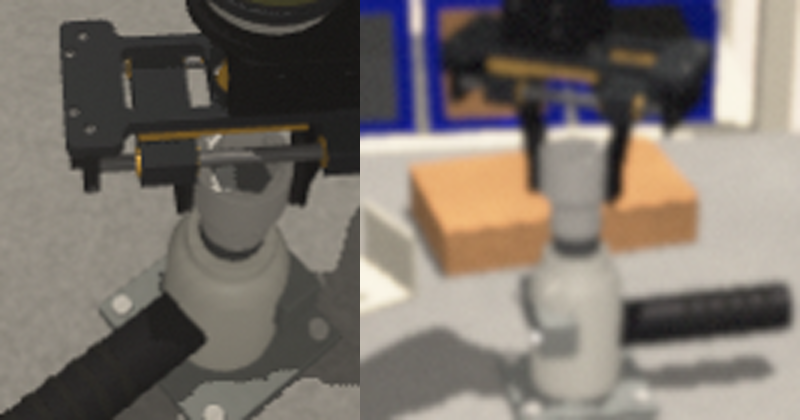

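View pics/wrist7.png

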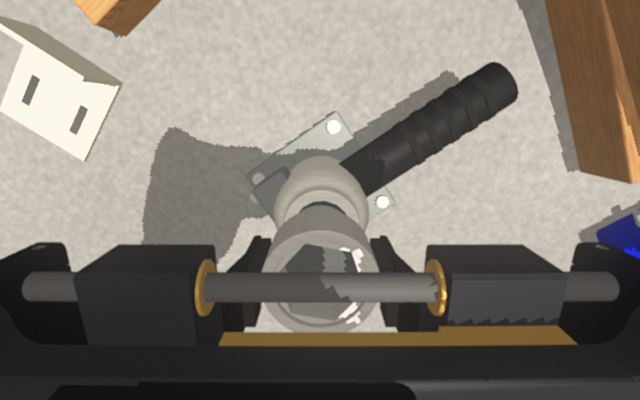

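```bash
python3 -m pendant '[[[0,0,0],[0,0,0.001],1],[[0,0,0],[0,0,0],1]]'
python3 -m pendant '[[[0,0,0],[0,0,0.001],1],[[0,0,0],[0,0,0],1]]'
python3 -m pendant '[[[0,0,0],[0,0,0.0007],1],[[0,0,0],[0,0,0],1]]'
```

```text
time: 13.52
position: [0.5421, 0.2941, 0.1643]
tool_rot: [2.683, 1.634, -0.001]
ft_force: [1.3, 2.7, -5.4]
grip_width: 0.609
time: 13.78
position: [0.5423, 0.2936, 0.1633]
tool_rot: [2.683, 1.633, -0.002]
ft_force: [-0.5, 1.8, -5.3]
grip_width: 0.614
time: 14.02
position: [0.5424, 0.2937, 0.1627]
tool_rot: [2.683, 1.633, -0.001]
ft_force: [-0.4, -0.4, -3.3]
grip_width: 0.613
```

```bash
python3 -m pendant '[[[0,0,0],[0,0,0.0007],1],[[0,0,0],[0,0,0],1]]'
python3 -m pendant '[[[0,0,0],[0,0,0.0007],1],[[0,0,0],[0,0,0],1]]'

```

```text
time: 14.28
position: [0.5423, 0.2942, 0.1621]
tool_rot: [2.683, 1.633, -0.001]
ft_force: [-0.4, 0.6, -3.5]
grip_width: 0.612
time: 14.52
position: [0.5424, 0.2944, 0.1617]
tool_rot: [2.683, 1.633, 0.0]
ft_force: [-1.6, -0.0, -2.1]
grip_width: 0.613
```

```bash
python3 -m pendant '[[[0,0,0],[0,0,0.0007],1],[[0,0,0],[0,0,0],1]]'
python3 -m pendant '[[[0,0,0],[0,0,0.0007],1],[[0,0,0],[0,0,0],1]]'

```

```text
time: 14.78
position: [0.5424, 0.2944, 0.1616]
tool_rot: [2.683, 1.633, 0.001]
ft_force: [-2.3, -2.8, 4.9]
grip_width: 0.612
time: 15.02
position: [0.5425, 0.2945, 0.1616]
tool_rot: [2.683, 1.633, 0.001]
ft_force: [-4.2, -3.2, 9.2]
grip_width: 0.608
```

TCP stopped at 0.1616, which puts the underside at 0.134, the shoulder height, and the force is rising. It is home, so I'll ease off, release and retreat.

```bash
python3 -m pendant '[[[0,0,0],[0,0,-0.0012],1],[[0,0,0],[0,0,0],0.3],[[0,0,0],[0,0,0],-1],[[0,0,0],[0,0,0],-1],[[0,0,0],[0,0,0],-1],[[0,0,0],[0,0,0],-1]]'
python3 -m pendant '[[[0,0,0],[0,0,-0.02],-1],[[0,0,0],[0,0,-0.04],-1],[[0,0,0],[0,0,-0.04],-1],[[0,0,0],[-0.05,0,0],-1],[[0,0,0],[-0.05,0,0],-1],[[0,0,0],[0,0,0],-1],[[0,0,0],[0,0,0],-1]]'
python3 look.py scene 8; python3 look.py side 8; python3 look.py wrist 8
python3 - <<'E'
from h import *
a=pickle.load(open("scene8.pkl","rb"))["color"][260:400,300:460,::-1]
b=pickle.load(open("side8.pkl","rb"))["color"][80:180,290:400,::-1]
a=cv2.resize(a,None,fx=3,fy=3,interpolation=cv2.INTER_CUBIC);b=cv2.resize(b,None,fx=4,fy=4.2,interpolation=cv2.INTER_CUBIC)[:420]
a=a[:420,:360]
cv2.imwrite("pics/s8.png",np.hstack([a,b]))
for n in ["scene8","side8","wrist8"]:
    P=cloud(pickle.load(open(n+".pkl","rb")));m=(np.hypot(P[...,0]-.5422,P[...,1]-.2935)<.03)&(P[...,2]<.22)&(P[...,2]>.1)
    z=P[m][:,2];print(n,m.sum(),np.percentile(z,[80,90,95,98]).round(4))
E
```

```text
time: 15.78
position: [0.5423, 0.2945, 0.161]
tool_rot: [-2.683, -1.634, 0.0]
ft_force: [-0.4, 0.2, 1.2]
grip_width: 0.96
time: 16.65
position: [0.4969, 0.2063, 0.2626]
tool_rot: [2.683, 1.633, 0.004]
ft_force: [0.3, 1.0, 0.8]
grip_width: 1.002
16.65 [0.4969 0.2063 0.2626] [[0.459, 0.888, 0.002], [0.888, -0.459, 0.001], [0.002, 0.002, -1.0]] [ 0.37  0.13 -0.88  1.65  0.1   1.41 -1.  ] [0.35 1.03 0.8 ] [-0.01 -0.1   0.02] 1.0015080344385083
16.7 [0.4968 0.207  0.2623] [[0.458, 0.889, 0.002], [0.889, -0.458, 0.001], [0.002, 0.001, -1.0]] [ 0.37  0.13 -0.88  1.65  0.1   1.41 -1.  ] [-1.07  0.04 -0.61] [-0.01 -0.13 -0.03] 1.0028152214447454
16.75 [0.4966 0.2073 0.262 ] [[0.457, 0.889, 0.001], [0.889, -0.457, 0.001], [0.002, 0.0, -1.0]] [ 0.37  0.13 -0.88  1.65  0.1   1.41 -1.  ] [ 0.36  0.46 -0.31] [-0.04 -0.07  0.  ] 0.9964853498186262
scene8 1695 [0.194  0.1959 0.1966 0.1972]
side8 491 [0.187  0.1926 0.1941 0.1948]
wrist8 5523 [0.1963 0.1968 0.1971 0.1975]
```

View pics/s8.png

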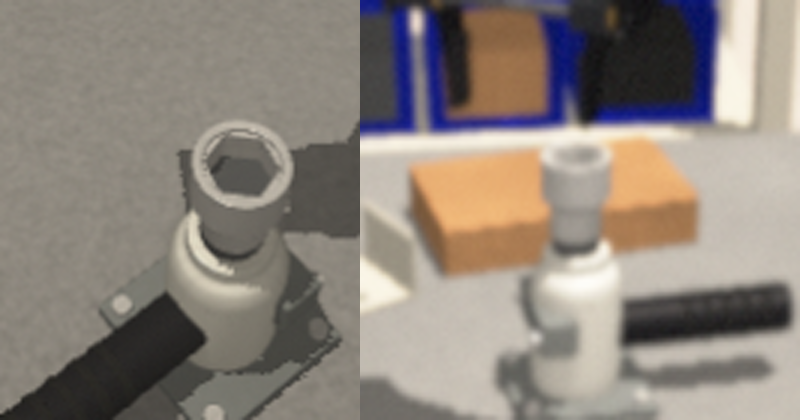

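View pics/wrist8.png

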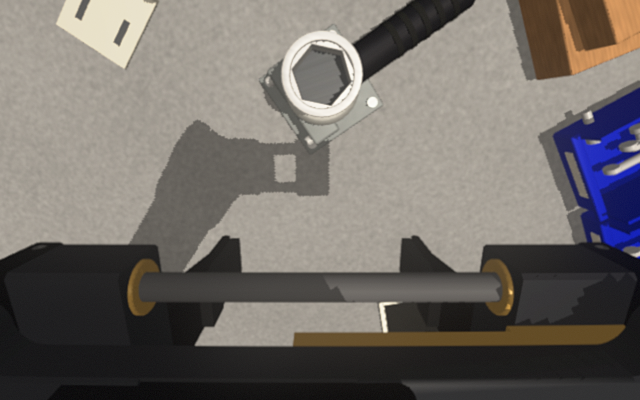

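```bash
python3 - <<'E'
from h import *
for t in "08":
    im=pickle.load(open(f"scene{t}.pkl","rb"));g=im["color"]
    m=((g[190:240,262:298].min(2)>85)*255).astype(np.uint8)
    k,l,st,ce=cv2.connectedComponentsWithStats(m);print(t,[(ce[i]+[262,190]).round(1) for i in range(1,k) if st[i,4]>60])
from bench import order
print(order.close_job())
E
```

```text
0 [array([277.8, 207.4])]
8 [array([279.2, 214.4])]
the job is handed in; nothing more can be done
None
```

```bash
python3 - <<'E'
from h import *
a,b=[pickle.load(open(f"side{t}.pkl","rb"))["color"].astype(np.float32).mean(2) for t in "08"]
for n,(x,y,w,h) in {"mid":(344,226,22,30),"narrow":(341,250,20,30)}.items():
    r=cv2.matchTemplate(b[y-10:y+h+10,x-10:x+w+10],a[y:y+h,x:x+w],cv2.TM_CCOEFF_NORMED);_,v,_,p=cv2.minMaxLoc(r);print(n,v,np.array(p)-10)
E
```

```text
mid 0.9996218085289001 [0 0]
narrow 0.7999272346496582 [ 1 -1]
```

The widest socket is home on the drive, I have let go of it, and the job is handed in (at about 17 s of robot time).

**What I did:** I gripped the bare steel socket on its 54 mm nut end. I read the drive's angle from the wrist camera (about 81°) and turned the socket about 10° to match. It dropped over the square at the first try. I lowered it in 1 mm steps or less until it stopped on the shoulder, then eased off, opened the gripper and backed away.

**Last checks:**
- **Home on the shoulder:** the arm stopped at TCP z 0.1616 m, which puts the socket's underside at 0.134 m, the shoulder's height.
- **Rim height after release:** the wrist and scene cameras read about 0.197 m and the side camera about 0.194–0.195 m, against 0.196 m expected.
- **Force:** the highest wrist force I read was about 10 N, with contact only at the end.
- **Gripper:** the fingers were fully open and clear of everything when I handed in.

**Checks that were weak or did not agree:**
- **Spring ball:** the 8–20 N push to pass it never showed clearly. I only read the force after each small step. A slight downward pull over the last few millimetres fits the ball drawing the socket home.
- **Other sockets:** a scene-image comparison before handing in was no use, because taking the wide socket away changed the blob I was measuring. After handing in I compared the side images. The middle socket matched with no shift (0.9996). The narrow one gave a poorer match (0.80, shift about 1 pixel), probably because the wide socket beside it was gone. The robot did not touch either one.

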